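# File the small conditioner bottles into the caddy lane

### The arm

A 6-joint arm with a two-finger parallel gripper is mounted at the origin on the work surface. World frame = base frame: x ahead of the robot, y to its left, z up, the work surface at z = 0. Lengths are in m, angles in degrees, forces in N, time in s.
With the tool pointing down it reaches from about 0.25 to 0.725 m from the base axis. Payload 9.7 kg.
Tool frame: the origin (TCP) lies between the finger pads; the fingertips stand 25 mm ahead of it and the grasp point (between the pads) lies 6 mm ahead of it; z points along the fingers, y is the line along which they close (so a half turn about z gives the same grasp; the last joint's range is limited). The gripper opens to 85 mm and grips with 20 to 120 N. Pads are 22 mm wide; open, the fingers measure 114 mm over their backs; the gripper's body (76 mm by 85 mm) begins 54 mm behind the grasp point. The pads swing forward as they close: fully open they stand 13 mm farther back than shut.
Start: joints at [72.938, 4.979, 10.078, 95.1, 0, 90], TCP at [0.161, 0.526, 0.256] pointing down, gripper open.
Joint ranges: [-179.16, 179.16], [-48.56, 103.87], [-65.8, 70.77], [-126.05, 130.52], [-82.76, 87.17], [-180, 180]. Speed limits (degrees/s): [127.2, 127.2, 147.25, 180, 180, 180].

### API

Orientations are given as [roll, pitch, yaw] about the fixed x, y, z axes, in that order (R = Rz(yaw) Ry(pitch) Rx(roll)).
In Python, from workcell import bot gives the robot as it stands.
- The arm moves only by the shell command python3 drive.py 'ROWS' [FORCE]. ROWS is rows parted by semicolons, their numbers by spaces, 1 to 5 of them, each of 5 numbers: dx, dy, dz in m, then a turn about the tool's z in degrees, then the finger opening in m; each row is the pose to reach, as a shift and turn from the pose commanded when the command began, along the tool's axes at that moment; what a row does not reach only later rows make up. A row lasts 1/12 s, in which the tool goes at most 0.0417 m and 7.16 degrees, less where a joint would pass 70% of its speed; a pose out of reach is approached as far as the arm can. The fingers move at their own pace and stop on an object; FORCE is the grip in N (left out, the last holds). Time passes only in rows, so rows that do not move let the fingers close. It prints the time, the measured TCP pose, the force, the opening and the grip force at its end.
- bot.get_obs(): the state, without advancing time (a new reading comes with each control period).
- bot.camera(name): name is "scene" or "top"; returns the picture (420x560x3 uint8, blue, green, red); there is no depth.
- bot.camera_info(name): a dict with "mtx" (3x3 intrinsics, pixels), "extrinsics" (4x4, takes a point from camera to world coordinates). Camera axes: x right, y down, z forward; pixel columns grow to the right and rows downward; lengths in m; the calibration is good to about 2 mm. A picture is of the moment at which its call begins. camera_info takes no time and is no camera call.
- bot.job_done(): hands the job in; it is judged then, once.
The state is a dict: "time": time; "q": joint angles; "qd": joint speeds; "joint_efforts": joint torques, N m; "ee_pos": TCP position; "tcp_rot": TCP orientation; "wrist_force": force on the tool from outside, world axes, zero at the start; "torque": the same for the moment, N m; "opening": finger opening in m; "grasp_force": force on a finger pad.
Only numpy, scipy, OpenCV 4.12 (cv2) and the standard library are available. Lean on these libraries where they do the work, as an engineer would, in place of code of your own. Each camera call takes 0.05 s, during which the arm holds its last target. There are 200 camera calls.

### The job

Put the three small conditioner bottles away in single file in the narrow lane between the guide rails of the pink caddy, under its upper tray: push in the two that stand on its porch, and lift the third off the spinning turntable and push it in too. All three must end up standing fully inside the lane, none sticking out past the rail tips; never tip a bottle over, leave the tin and the jar on the turntable, and do not disturb anything else.

Things in the scene. Friction and masses are not known exactly. Their poses are not given: they have to be found in the camera images.
- caddy: Pink plastic two-tier stacking caddy, fixed. Origin: underside centre; x runs from its open front (robot side) to its back, y to its left, z up. Lower tray 276 (x) by 240 (y) mm, smooth floor, top at z = 4 mm; back wall top and rear side walls z = 34 mm. The small bottles slide easily on it and on one another (friction about 0.3).
- porch (a point): Middle of the lower tray's open front part, on its floor (caddy frame x = -74, y = 0, z = 4 mm). The porch runs from x = -134 to -14 mm over the full width, with only a 14 mm high lip along its front and sides. Two small bottles start on it.
- lane_mouth (a point): Middle of the bottle lane's open front end, on the tray floor between the two rail tips (caddy frame x = -14, y = 0, z = 4 mm). Fixed rails run from here to the back wall: 5 mm thick, tops at caddy z = 30 mm, 50 mm apart inside; over the first 20 mm they flare, to about 64 mm apart at the tips. Outside each rail is a wider bay, not for the bottles.
- lane_end (a point): Middle of the lane's closed back end, on the tray floor at the inner face of the back wall (caddy frame x = 134, y = 0, z = 4 mm): the lane is 148 mm long, three bottles take 138 mm.
- upper_tray (a point): Middle of the upper tray's front edge, at its underside (caddy frame x = 54, y = 0, z = 140 mm). The slatted upper tray reaches from here to x = 138 mm, full width, z = 140 to 166 mm, on four 10 mm posts at x = 60 and 132, y = +-114 mm: it covers the rear of the lane.
- turntable: Foot of a round bamboo toiletries turntable, fixed; origin on the spin axis at ledge level, z up. Its platter (190 mm across, standing surface at z = 20 mm, 5 mm thick rim up to z = 28 mm) spins freely on a bearing at the lightest sideways touch; a bottle, the tin and the jar stand on it.
- bottle_a: Small white conditioner bottle, closed, round, upright, one of three alike: body 46 mm diameter and straight up to 78 mm, shoulder, grey flip cap 31 mm diameter from 89 mm to the top at 113 mm; about 140 g; starts on the caddy's porch, left part (+y). Origin: centre of its underside, z up its axis.
- bottle_b: Small white conditioner bottle, closed, round, upright, one of three alike: body 46 mm diameter and straight up to 78 mm, shoulder, grey flip cap 31 mm diameter from 89 mm to the top at 113 mm; about 140 g; starts on the caddy's porch, right part (-y). Origin: centre of its underside, z up its axis.
- bottle_c: Small white conditioner bottle, closed, round, upright, one of three alike: body 46 mm diameter and straight up to 78 mm, shoulder, grey flip cap 31 mm diameter from 89 mm to the top at 113 mm; about 140 g; starts on the turntable, about 54 mm from its axis. Origin: centre of its underside, z up its axis.
- tin: Round aluminium tin, 62 mm diameter, 26 mm high, lying flat on the turntable; origin centre of underside. Bystander.
- jar: Amber glass cream jar with black lid, 53 mm diameter, 46 mm high, standing on the turntable; origin centre of underside. Bystander.
- soap: Yellow soap bar 54 x 84 x 26 mm in the upper tray; origin centre of underside. Bystander.
- nailbrush: Wooden nail brush 80 x 36 x 28 mm in the lower tray's left bay; origin centre of underside. Bystander.
- pumice: Grey pumice stone 75 x 46 x 30 mm in the lower tray's right bay; origin centre of underside. Bystander.
- hairbrush: Wooden hairbrush, 220 mm long, 62 mm wide, 38 mm high, lying bristles down on the ledge to the left; origin on the ledge under its middle, x towards its head. Bystander.
- hair_clip: Black hair clip, 75 x 34 x 20 mm, on the ledge behind the caddy and turntable; origin centre of underside. Bystander.
- conditioner: Tall white conditioner bottle, 74 mm diameter, 198 mm high, standing on the ledge to the right; origin centre of underside. Bystander.

How it is judged (in metres and radians):
At the end, for the whole second after the job is handed in: All three small bottles stand upright (0.1 rad) and still on the lower tray floor, within 8 mm of the lane's centre line, each wholly behind the rail tips (3 mm allowed), in any order; the tin and the jar still stand on the turntable (centres within 85 mm of its axis) (x of bottle_a in the frame of caddy between 0.006 and 0.116 m and y of bottle_a in the frame of caddy between -0.008 and 0.008 m and z of bottle_a in the frame of caddy between 0 and 0.01 m and angle between each of bottle_a, bottle_b, bottle_c's own z axis and vertical below 0.1 rad and linear speed of each of bottle_a, bottle_b, bottle_c below 0.02 m/s and x of bottle_b in the frame of caddy between 0.006 and 0.116 m and y of bottle_b in the frame of caddy between -0.008 and 0.008 m and z of bottle_b in the frame of caddy between 0 and 0.01 m and x of bottle_c in the frame of caddy between 0.006 and 0.116 m and y of bottle_c in the frame of caddy between -0.008 and 0.008 m and z of bottle_c in the frame of caddy between 0 and 0.01 m and horizontal distance between each of tin, jar and turntable below 0.085 m and angle between each of tin, jar's own z axis and vertical below 0.2 rad); the robot touches nothing.
It fails at once if a small bottle is tipped over (leans more than 30 degrees) (angle between any of bottle_a, bottle_b, bottle_c's own z axis and vertical above 0.52 rad).
It fails at once if the tin or the jar comes off the turntable or tips over (horizontal distance between any of tin, jar and turntable above 0.09 m or angle between any of tin, jar's own z axis and vertical above 0.5 rad).
It fails at once if another thing on the ledge or in the caddy is moved more than 30 mm (distance of any of soap, nailbrush, pumice, hairbrush, hair_clip, conditioner from where it was at the start of the episode above 0.03 m).
It also fails if it takes over 72 s, if anything falls off the work surface, if the arm or the gripper's body presses on something with over 40 N, if the wrist force passes 120 N, or if a joint passes its speed limit or range.

## Working session

There is one attempt and no reset: what is moved stays moved. The work goes in short steps, Python scripts to look and compute and a shell command to move; the robot and the scene stay as the last step left them, time stands still between calls to the robot, and variables do not carry over. Pictures are saved under pics/ and viewed, at most 10 in all, crops included, and the job is handed in when it is done.

```bash
ls; mkdir -p pics; python3 - <<'E'
from workcell import bot
import cv2
for n in("scene","top"):
    cv2.imwrite(f"pics/{n}0.png",bot.camera(n)); i=bot.camera_info(n); print(n,i["mtx"],i["extrinsics"])
o=bot.get_obs();print(o["time"],o["ee_pos"],o["tcp_rot"],o["opening"])
E
```

```text
drive.py
pics
workcell.py
scene [[418.50388653   0.         273.06494257]
 [  0.         418.50388653 210.93917813]
 [  0.           0.           1.        ]] [[-0.87138537  0.37226317 -0.31954292  0.97157281]
 [ 0.49059785  0.65968958 -0.56931838  0.63005679]
 [-0.00113713 -0.65286277 -0.75747535  0.94505446]
 [ 0.          0.          0.          1.        ]]
top [[393.3669721    0.         277.388243  ]
 [  0.         393.3669721  214.40572004]
 [  0.           0.           1.        ]] [[ 0.02115197 -0.99056605  0.13539387  0.47366039]
 [-0.99977236 -0.02057815  0.00563646 -0.00119663]
 [-0.00279713 -0.13548227 -0.99077582  1.09192037]
 [ 0.          0.          0.          1.        ]]
0.1 [0.16133748 0.5256196  0.25566221] [-1.79931884e+02  9.24188077e-04  1.62937467e+02] 0.0852054998832877
```

View pics/scene0.png

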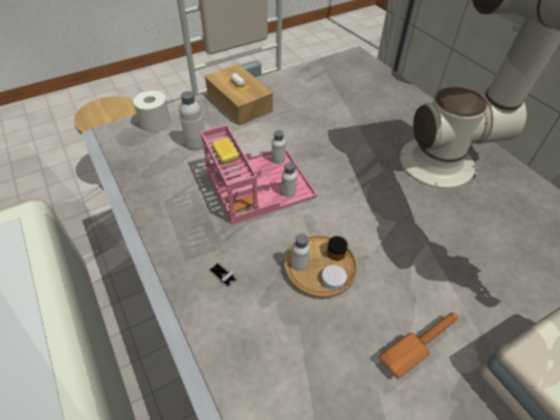

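View pics/top0.png

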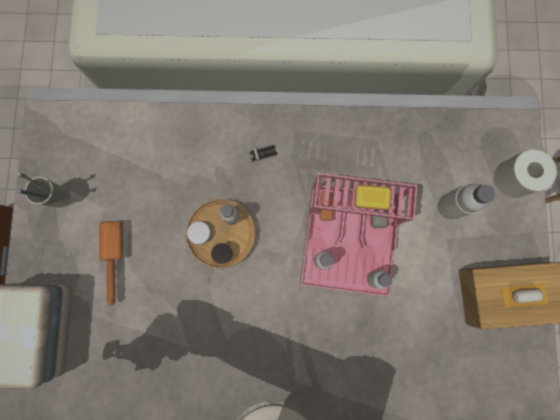

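The scene picture shows the caddy near (255,175), with two bottles on its porch at about (279,147) and (289,180). The third bottle is on the turntable at (301,252). The top picture shows the caddy around (350,235) and the turntable around (221,233). I'll enlarge both views.

```bash
python3 - <<'E'
import cv2,numpy as np
t=cv2.imread("pics/top0.png");s=cv2.imread("pics/scene0.png")
def crop(im,x,y,w,h,k):
    return cv2.resize(im[y:y+h,x:x+w],None,fx=k,fy=k,interpolation=cv2.INTER_CUBIC)
cv2.imwrite("pics/top_c.png",crop(t,295,165,133,133,4.5 and 4))
a=crop(t,180,165,250,140,3);cv2.imwrite("pics/topc.png",a)
cv2.imwrite("pics/scenec.png",crop(s,195,115,180,190,3))
E
```

```text
(no output)
```

View pics/topc.png

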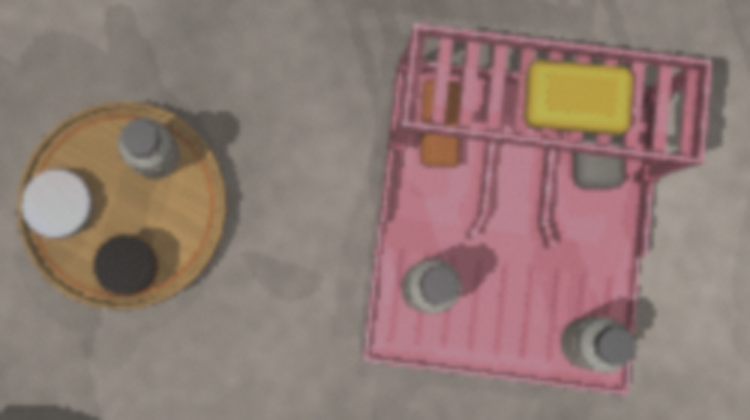

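View pics/scenec.png

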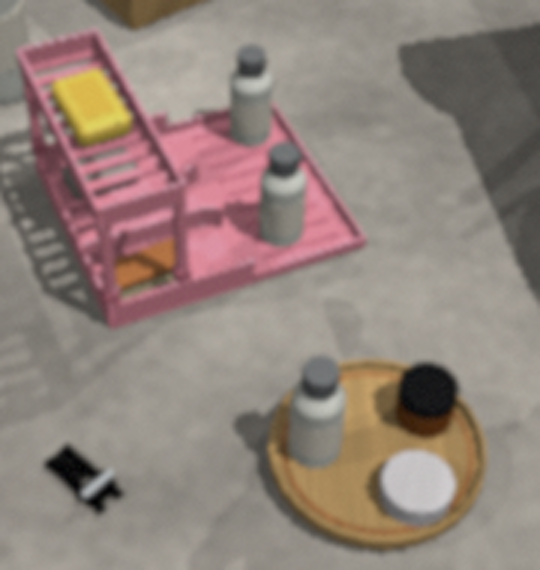

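The enlarged top crop shows the caps at a (440,286), b (613,344) and c (143,133). The front lip corners are at (367,358) and (628,390), the rail tips at (472,236) and (548,244). The tin is at (57,203) and the jar at (125,265). In the scene crop the cap tops are at b (252,56), a (286,155) and c (320,371).

```bash
cat > h.py <<'E'
import numpy as np
from workcell import bot
from scipy.optimize import least_squares
I={n:bot.camera_info(n) for n in("scene","top")}
def proj(n,P):
    E=np.linalg.inv(I[n]["extrinsics"]);p=E[:3,:3]@P+E[:3,3];q=I[n]["mtx"]@p;return q[:2]/q[2]
def ray(n,uv,z):
    E=I[n]["extrinsics"];d=E[:3,:3]@np.linalg.solve(I[n]["mtx"],[*uv,1]);c=E[:3,3];return c+d*(z-c[2])/d[2]
def tri(a,b):
    return least_squares(lambda P:np.r_[proj("top",P)-a,proj("scene",P)-b],[.5,0,.1])
def cp(u,o,k): return (np.array(u)+.5)/k-.5+o
T=lambda u:cp(u,(180,165),3)
S=lambda u:cp(u,(195,115),3)
E
python3 - <<'E'
from h import *
np.set_printoptions(precision=4,suppress=True)
for n,a,b in(("a",(440,286),(286,155)),("b",(613,344),(252,56)),("c",(143,133),(320,371)),("jar",(125,265),(426,388)),("tin",(57,203),(418,480))):
    r=tri(T(a),S(b));print(n,r.x,r.cost)
pts=[((-.138,.12,.014),(367,358)),((-.138,-.12,.014),(628,390)),((-.014,.034,.03),(472,236)),((-.014,-.034,.03),(548,244)),
((.054,.12,.166),(404,126)),((.054,-.12,.166),(702,161)),((.138,.12,.166),(415,24)),((.138,-.12,.166),(711,60))]
sp=[((.138,.12,.166),(110,214)),((.054,.12,.166),(184,183)),((.054,-.12,.166),(97,33)),((.138,-.12,.166),(20,50)),((-.138,.12,.014),(366,239)),((-.138,-.12,.014),(272,106))]
def W(p,L): c,s=np.cos(p[2]),np.sin(p[2]);return np.array([p[0]+c*L[0]-s*L[1],p[1]+s*L[0]+c*L[1],L[2]+p[3]])
f=lambda p:np.concatenate([proj("top",W(p,L))-T(u) for L,u in pts]+[proj("scene",W(p,L))-S(u) for L,u in sp])
r=least_squares(f,[.5,-.2,0,0]);print("caddy",r.x,np.degrees(r.x[2]));print(r.fun.reshape(-1,2).round(1).tolist())
print("turntable",ray("top",T((123,204)),.028))
E
```

```text
a [ 0.4958 -0.1185  0.1146] 0.038929460843429874
b [ 0.4522 -0.259   0.1191] 3.530200654247111e-05
c [0.614  0.129  0.1336] 0.578280010797532
jar [0.5104 0.1481 0.063 ] 0.0949877027167012
tin [0.5636 0.2137 0.0474] 0.01190262258826341
caddy [ 0.5544 -0.1955 -0.1006 -0.0028] -5.76350201814456
[[-1.3, 1.3], [0.3, 1.6], [0.9, -0.1], [0.6, 0.3], [-0.9, 0.3], [0.2, 0.8], [-0.8, 0.3], [-0.2, 0.0], [-4.1, 0.2], [1.2, 1.4], [-0.1, -0.3], [-1.4, 1.2], [0.4, 0.5], [-1.1, -2.6]]
turntable [0.5658 0.1577 0.028 ]
```

```bash
python3 - <<'E'
import cv2
t=cv2.imread("pics/top0.png")
cv2.imwrite("pics/lane.png",cv2.resize(t[205:300,302:402],None,fx=6,fy=6,interpolation=cv2.INTER_CUBIC))
E
python3 drive.py '0 0 0 -7 0.085; 0 0 0 -11.3 0.085'
python3 -c "
from workcell import bot
o=bot.get_obs();print(o['q'],o['tcp_rot'])"
```

```text
time: 0.27
ee_pos: [0.1613, 0.5257, 0.2558]
tcp_rot: [-180.0, -0.0, 174.6]
wrist_force: [-0.5, 0.2, 1.0]
opening: 0.0852
grasp_force: 0.0
[ 7.29382823e+01  5.00050883e+00  1.00499403e+01  9.50989407e+01
 -1.83288685e-04  7.83630219e+01] [-1.79951471e+02 -9.80699178e-03  1.74575256e+02]
```

View pics/lane.png

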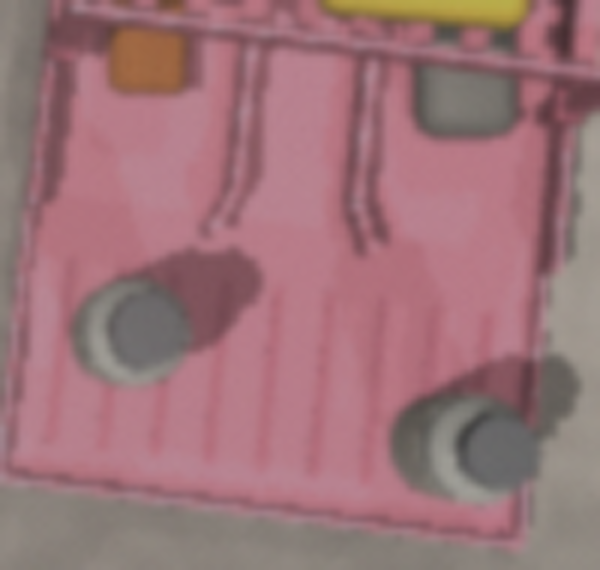

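The lane crop shows the left rail top running from (252,55) to (241,178), with its tip at (220,228). The right rail runs from (372,70) to (364,190), with its tip at (372,245). The caps are at (149,327) and (500,447).

```bash
python3 - <<'E'
from h import *
np.set_printoptions(precision=4,suppress=True)
Lc=lambda u:cp(u,(302,205),6)
g={k:ray("top",Lc(u),z) for k,u,z in(("l1",(252,55),.03),("r1",(372,70),.03),("l0",(241,178),.03),("r0",(364,190),.03),("lt",(220,228),.03),("rt",(372,245),.03),("a",(149,327),.117),("b",(500,447),.117),("fl",(8,470),.014),("fr",(520,540),.014))}
g["c"]=ray("top",T((143,133)),.133)
c,s=np.cos(-.1006),np.sin(-.1006)
for k,P in g.items():
    d=P[:2]-[.5544,-.1955];print(k,P,"caddy",np.array([c*d[0]+s*d[1],-s*d[0]+c*d[1]]))
E
```

```text
l1 [ 0.6243 -0.1754  0.03  ] caddy [0.0676 0.027 ]
r1 [ 0.6186 -0.2298  0.03  ] caddy [ 0.0673 -0.0277]
l0 [ 0.5682 -0.1703  0.03  ] caddy [0.0112 0.0264]
r0 [ 0.564  -0.2257  0.03  ] caddy [ 0.0126 -0.0291]
lt [ 0.5455 -0.1609  0.03  ] caddy [-0.0123  0.0335]
rt [ 0.5393 -0.2291  0.03  ] caddy [-0.0117 -0.0349]
a [ 0.4984 -0.1187  0.117 ] caddy [-0.0634  0.0708]
b [ 0.4528 -0.2618  0.117 ] caddy [-0.0944 -0.0762]
fl [ 0.4357 -0.068   0.014 ] caddy [-0.1309  0.115 ]
fr [ 0.4096 -0.2977  0.014 ] caddy [-0.1338 -0.1162]
c [0.6156 0.1279 0.133 ] caddy [0.0284 0.328 ]
```

```bash
cat > w.py <<'E'
# print TCP in caddy frame (lane line y=0) and tool-axis delta to target caddy xy, world TCP z
import sys
from h import *
o=bot.get_obs();p=np.array(o["ee_pos"]);c,s=np.cos(-.1006),np.sin(-.1006)
d=p[:2]-[.5544,-.196];k=np.array([c*d[0]+s*d[1],-s*d[0]+c*d[1]])
print("t",round(o["time"],2),"caddy",k.round(4),"z",p[2].round(4),"yaw",round(o["tcp_rot"][2],2),"F",np.round(o["wrist_force"],1),"op",round(o["opening"],4),"grip",round(o["grasp_force"],1))
if len(sys.argv)>3:
    t=np.array(list(map(float,sys.argv[1:4])));D=np.array([t[0]-k[0],t[1]-k[1],0]);a=np.radians(o["tcp_rot"][2]+5.76)
    print("tool delta",(np.array([np.cos(a)*D[0]+np.sin(a)*D[1],np.sin(a)*D[0]-np.cos(a)*D[1],p[2]-t[2]])).round(4))
E
D="python3 drive.py"
python3 drive.py '-0.11 -0.165 0 0 0.085; -0.11 -0.165 0 0 0.085; -0.11 -0.165 0 0 0.085; -0.11 -0.165 0 0 0.085; -0.11 -0.165 0 0 0.085' >/dev/null
python3 drive.py '-0.11 -0.165 0 0 0.085; -0.11 -0.165 0 0 0.085; -0.11 -0.165 0 0 0.085; -0.11 -0.165 0 0 0.085; -0.11 -0.165 0 0 0.085' >/dev/null
python3 drive.py '-0.11 -0.165 0 0 0.085; -0.11 -0.165 0 0 0.085; -0.11 -0.165 0 0 0.085; -0.11 -0.165 0 0 0.085; -0.11 -0.165 0 0 0.085' >/dev/null
python3 drive.py '0 0 0 0 0.085; 0 0 0 0 0.085' >/dev/null
python3 w.py -0.064 0.0713 0.114
```

```text
t 1.68 caddy [-0.1332  0.1824] z 0.2556 yaw 174.04 F [-0.2  1.4 -0.3] op 0.0848 grip 0.0
tool delta [-0.0696 -0.1108  0.1416]
```

```bash
python3 drive.py '-0.07 -0.111 0 0 0.085; -0.07 -0.111 0 0 0.085; -0.07 -0.111 0 0 0.085; -0.07 -0.111 0.03 0 0.085; -0.07 -0.111 0.05 0 0.085' 40 >/dev/null
python3 drive.py '0 0 0.06 0 0.085; 0 0 0.06 0 0.085; 0 0 0.06 0 0.085' >/dev/null
python3 w.py -0.064 0.0713 0.114
```

```text
t 2.35 caddy [-0.066   0.0742] z 0.1417 yaw 174.32 F [-0.4  0.6 -0.5] op 0.0849 grip 0.0
tool delta [-0.002  -0.0029  0.0277]
```

```bash
python3 drive.py '0 0 0.03 0 0.085; 0 0 0.03 0 0.085; 0 0 0.03 0 0.085' >/dev/null
python3 w.py -0.064 0.0713 0.114
python3 drive.py '0 0 0 0 0.025; 0 0 0 0 0.025; 0 0 0 0 0.025; 0 0 0 0 0.025; 0 0 0 0 0.025' >/dev/null
python3 drive.py '0 0 0 0 0.025; 0 0 0 0 0.025; 0 0 0 0 0.025; 0 0 0 0 0.025; 0 0 0 0 0.025' >/dev/null
python3 w.py
```

```text
t 2.6 caddy [-0.0639  0.0736] z 0.117 yaw 174.3 F [ 0.8 -0.   0.6] op 0.0848 grip 0.0
tool delta [ 0.0001 -0.0023  0.003 ]
t 3.43 caddy [-0.0631  0.0725] z 0.1172 yaw 174.23 F [-1.2  0.6  6. ] op 0.03 grip 39.1
```

```bash
python3 drive.py '0 0 -0.008 0 0.025; 0 -0.03 -0.008 0 0.025; 0 -0.06 -0.008 0 0.025; 0 -0.073 -0.008 0 0.025; 0 -0.073 -0.008 0 0.025' >/dev/null
python3 w.py -0.004 0 0.1185
python3 drive.py '0 0 0 0 0.025; 0 0 0 0 0.025' >/dev/null
python3 w.py -0.004 0 0.1185
```

```text
t 3.85 caddy [-0.0638 -0.0025] z 0.1243 yaw 174.08 F [ 0.1 -1.1 -2.1] op 0.0294 grip 40.2
tool delta [-0.0598  0.0027  0.0058]
t 4.02 caddy [-0.0637  0.0002] z 0.1242 yaw 174.23 F [ 1.   0.2 -1.5] op 0.0301 grip 40.2
tool delta [-0.0597 -0.0002  0.0057]
```

```bash
python3 drive.py '-0.02 0 0 0 0.025; -0.04 0 0 0 0.025; -0.06 0 0 0 0.025; -0.06 0 0.004 0 0.025; -0.06 0 0.006 0 0.025' >/dev/null
python3 drive.py '0 0 0 0 0.025; 0 0 0 0 0.025' >/dev/null
python3 w.py -0.004 0 0.117
python3 drive.py '0 0 0.001 0 0.085; 0 0 0.001 0 0.085; 0 0 0.001 0 0.085; 0 0 0.001 0 0.085; 0 0 0.001 0 0.085' >/dev/null
python3 drive.py '0 0 -0.04 0 0.085; 0 0 -0.08 0 0.085; 0 0 -0.08 0 0.085; 0 0 -0.08 0 0.085' >/dev/null
python3 w.py -0.095 -0.074 0.117
python3 - <<'E'
from workcell import bot
import cv2
t=bot.camera("top");s=bot.camera("scene")
cv2.imwrite("pics/s1.png",s)
E
```

```text
t 4.6 caddy [-0.0042  0.0002] z 0.1182 yaw 174.27 F [ 0.1  0.6 -0.7] op 0.0296 grip 40.0
tool delta [-0.0002 -0.0002  0.0012]
t 5.35 caddy [-0.0024 -0.0007] z 0.2003 yaw 174.23 F [ 0.8  0.9 -1.4] op 0.0852 grip 0.0
tool delta [ 0.0926 -0.0734  0.0833]
```

View pics/s1.png

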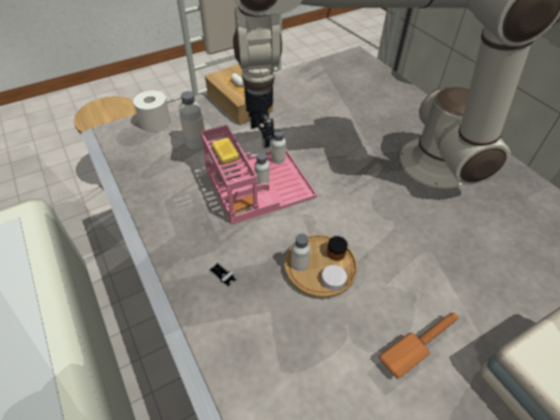

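The first bottle stands in the lane mouth at about (262,170). The second is at (279,147), and the rest is undisturbed. Next I'll fetch bottle b.

```bash
python3 drive.py '0.03 -0.025 0 0 0.085; 0.06 -0.05 0 0 0.085; 0.0925 -0.074 0 0 0.085; 0.0925 -0.074 0.02 0 0.085; 0.0925 -0.074 0.04 0 0.085' >/dev/null
python3 drive.py '0 0 0.03 0 0.085; 0 0 0.043 0 0.085; 0 0 0.043 0 0.085; 0 0 0.043 0 0.085' >/dev/null
python3 w.py -0.095 -0.075 0.117
python3 drive.py '0 0 0 0 0.025; 0 0 0 0 0.025; 0 0 0 0 0.025; 0 0 0 0 0.025; 0 0 0 0 0.025' >/dev/null
python3 drive.py '0 0 0 0 0.025; 0 0 0 0 0.025; 0 0 0 0 0.025; 0 0 0 0 0.025; 0 0 0 0 0.025' >/dev/null
python3 w.py
python3 drive.py '0 0 -0.008 0 0.025; 0 0.03 -0.008 0 0.025; 0 0.06 -0.008 0 0.025; 0 0.074 -0.008 0 0.025; 0 0.074 -0.008 0 0.025' >/dev/null
python3 drive.py '0 0 0 0 0.025; 0 0 0 0 0.025' >/dev/null
python3 w.py -0.004 0 0.1185
```

```text
t 6.2 caddy [-0.0969 -0.0739] z 0.1131 yaw 174.23 F [ 0.4 -0.5  1. ] op 0.0851 grip 0.0
tool delta [-0.0019 -0.0011 -0.0039]
t 7.03 caddy [-0.0957 -0.0744] z 0.1149 yaw 174.24 F [-0.2  0.1  4.6] op 0.0296 grip 39.3
t 7.62 caddy [-0.096  -0.0007] z 0.1223 yaw 174.24 F [ 0.4  0.7 -0.7] op 0.03 grip 40.1
tool delta [-0.092   0.0007  0.0038]
```

```bash
python3 drive.py '-0.015 0 0.003 0 0.025; -0.03 0 0.006 0 0.025; -0.04 0 0.006 0 0.025; -0.048 0 0.006 0 0.025; -0.056 0 0.006 0 0.025' >/dev/null
python3 drive.py '-0.008 0 0 0 0.025; -0.016 0 0 0 0.025; -0.024 0 0 0 0.025; -0.032 0 0 0 0.025; -0.036 0 0 0 0.025' >/dev/null
python3 drive.py '0 0 0 0 0.025; 0 0 0 0 0.025' >/dev/null
python3 w.py -0.004 0 0.115
python3 drive.py '0 0 0.001 0 0.085; 0 0 0.001 0 0.085; 0 0 0.001 0 0.085; 0 0 0.001 0 0.085; 0 0 0.001 0 0.085' >/dev/null
python3 drive.py '0 0 -0.04 0 0.085; 0 0 -0.08 0 0.085; 0 0 -0.08 0 0.085; 0 0 -0.08 0 0.085' >/dev/null
python3 w.py 0.0275 0.3285 0.133
python3 - <<'E'
from workcell import bot
import cv2
import numpy as np
t=bot.camera("top");s=bot.camera("scene")
f=lambda x:cv2.resize(x,None,fx=3,fy=3,interpolation=cv2.INTER_CUBIC)
cv2.imwrite("pics/s2.png",np.hstack([f(t[165:305,180:310]),f(s[125:265,195:325])]))
E
```

```text
t 8.62 caddy [-0.004  -0.0002] z 0.1161 yaw 174.25 F [ 0.2 -0.6  0. ] op 0.0298 grip 40.0
tool delta [0.     0.0002 0.0011]
t 9.37 caddy [-0.0029 -0.0006] z 0.1983 yaw 174.23 F [-0.5  0.1 -0.2] op 0.0852 grip 0.0
tool delta [-0.0304  0.3291  0.0653]
```

View pics/s2.png

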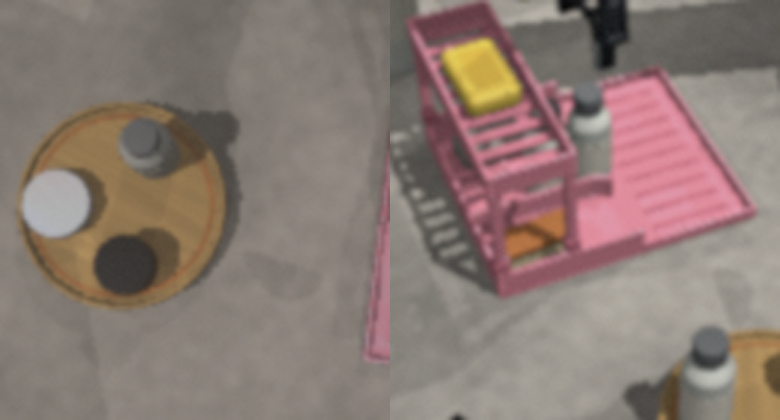

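Bottle b stands in the lane mouth at (590,130). The turntable hasn't turned: c's cap is at (143,135) in the top half of the picture. Next I'll fetch bottle c.

```bash
python3 drive.py '0 0.04 0 0 0.085; 0 0.08 0 0 0.085; 0 0.12 0 0 0.085; 0 0.16 0 0 0.085; 0 0.2 0 0 0.085' >/dev/null
python3 drive.py '-0.015 0.035 0 0 0.085; -0.03 0.07 0 0 0.085; -0.03 0.1 0 0 0.085; -0.03 0.129 0 0 0.085; -0.03 0.129 0 0 0.085' >/dev/null
python3 drive.py '0 0 0.03 0 0.085; 0 0 0.03 0 0.085; 0 0 0.03 0 0.085' >/dev/null
python3 w.py 0.0275 0.3285 0.132
```

```text
t 10.55 caddy [0.0246 0.328 ] z 0.1629 yaw 174.23 F [0.5 0.1 0.3] op 0.0852 grip 0.0
tool delta [-0.0029  0.0005  0.0309]
```

```bash
python3 drive.py '-0.003 0 0.015 0 0.085; -0.003 0 0.03 0 0.085; -0.003 0 0.03 0 0.085; -0.003 0 0.03 0 0.085' >/dev/null
python3 w.py
python3 drive.py '0 0 0 0 0.025; 0 0 0 0 0.025; 0 0 0 0 0.025; 0 0 0 0 0.025; 0 0 0 0 0.025' >/dev/null
python3 drive.py '0 0 0 0 0.025; 0 0 0 0 0.025; 0 0 0 0 0.025; 0 0 0 0 0.025; 0 0 0 0 0.025' >/dev/null
python3 w.py
python3 drive.py '0 0 -0.015 0 0.025; 0 0 -0.03 0 0.025; 0 0 -0.04 0 0.025; 0 0 -0.04 0 0.025; 0 0 -0.04 0 0.025' >/dev/null
python3 w.py -0.065 0 0.16
```

```text
t 10.88 caddy [0.0287 0.328 ] z 0.1357 yaw 174.19 F [-0.2  0.4  0.9] op 0.0851 grip 0.0
t 11.72 caddy [0.0292 0.3288] z 0.136 yaw 174.24 F [-0.5 -0.7  5.2] op 0.0294 grip 39.4
t 12.13 caddy [0.0292 0.3287] z 0.1752 yaw 174.24 F [ 0.9 -0.3 -1.7] op 0.0297 grip 39.9
tool delta [ 0.0942 -0.3287  0.0152]
```

```bash
python3 drive.py '0.02 -0.03 0 0 0.025; 0.04 -0.06 0 0 0.025; 0.06 -0.09 0 0 0.025; 0.08 -0.12 0 0 0.025; 0.094 -0.15 0 0 0.025' >/dev/null
python3 drive.py '0 -0.04 0 0 0.025; 0 -0.08 0 0 0.025; 0 -0.12 0 0 0.025; 0 -0.15 0 0 0.025; 0 -0.175 0 0 0.025' >/dev/null
python3 drive.py '0 -0.004 0 0 0.025; 0 -0.004 0.015 0 0.025; 0 -0.004 0.03 0 0.025; 0 -0.004 0.045 0 0.025; 0 -0.004 0.045 0 0.025' >/dev/null
python3 w.py -0.065 0 0.1215
```

```text
t 13.38 caddy [-0.0667  0.0005] z 0.1263 yaw 174.24 F [-0.8  0.3 -1.4] op 0.0294 grip 40.1
tool delta [-0.0017 -0.0005  0.0048]
```

```bash
python3 drive.py '0 0 0.005 0 0.025; -0.008 0 0.005 0 0.025; -0.016 0 0.005 0 0.025; -0.022 0 0.005 0 0.025; -0.028 0 0.005 0 0.025' >/dev/null
python3 w.py
python3 drive.py '-0.007 0 0 0 0.025; -0.014 0 0 0 0.025; -0.021 0 0 0 0.025; -0.028 0 0 0 0.025; -0.034 0 0 0 0.025' >/dev/null
python3 drive.py '0 0 0 0 0.025; 0 0 0 0 0.025' >/dev/null
python3 w.py -0.004 0 0.12
```

```text
t 13.8 caddy [-0.0359 -0.0003] z 0.1258 yaw 174.25 F [-2.1  0.1 -1.5] op 0.0295 grip 40.1
t 14.38 caddy [-0.0027 -0.0003] z 0.1251 yaw 174.25 F [-0.3 -0.7 -2.2] op 0.0299 grip 40.1
tool delta [0.0013 0.0003 0.0051]
```

```bash
python3 drive.py '0 0 0.002 0 0.025; 0 0 0.004 0 0.025; 0 0 0.004 0 0.025' >/dev/null
python3 w.py
python3 drive.py '0 0 0.001 0 0.085; 0 0 0.001 0 0.085; 0 0 0.001 0 0.085; 0 0 0.001 0 0.085; 0 0 0.001 0 0.085' >/dev/null
python3 drive.py '0 0 -0.04 0 0.085; 0 0 -0.05 0 0.085; 0 0 -0.05 0 0.085; 0.03 0 -0.05 0 0; 0.06 0 -0.05 0 0' >/dev/null
python3 w.py -0.07 0 0.07
python3 - <<'E'
from workcell import bot
import cv2
import numpy as np
t=bot.camera("top");s=bot.camera("scene")
f=lambda x:cv2.resize(x,None,fx=3,fy=3,interpolation=cv2.INTER_CUBIC)
cv2.imwrite("pics/s3.png",np.hstack([f(t[165:305,180:310]),f(s[125:265,195:325])]))
E
```

```text
t 14.63 caddy [-0.0034 -0.0003] z 0.1208 yaw 174.23 F [-0.1  0.1 -1.5] op 0.0296 grip 40.1
t 15.47 caddy [-0.063  -0.0002] z 0.1693 yaw 174.27 F [-0.7 -0.6  0.8] op 0.0635 grip 0.0
tool delta [0.007  0.0003 0.0993]
```

View pics/s3.png

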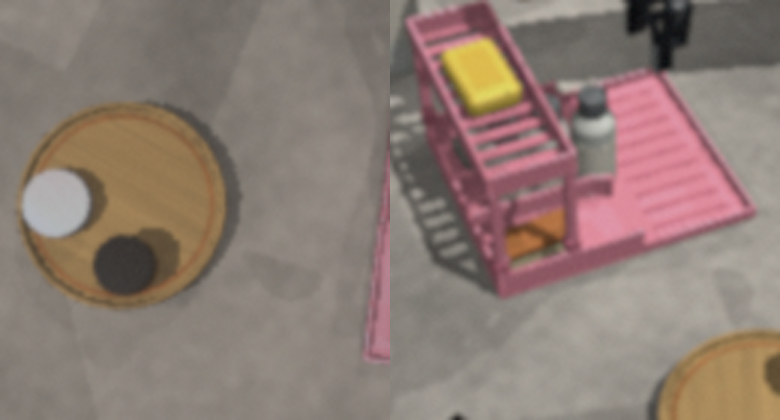

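```bash
python3 drive.py '0.01 0 0.03 0 0; 0.01 0 0.06 0 0; 0.01 0 0.08 0 0; 0.01 0 0.08 0 0; 0.01 0 0.08 0 0' >/dev/null
python3 drive.py '0 0 0 0 0; 0 0 0 0 0' >/dev/null
python3 w.py -0.045 0 0.078
```

```text
t 16.15 caddy [-0.0719 -0.0006] z 0.0921 yaw 174.24 F [ 0.   0.5 -0.7] op 0.0001 grip 0.0
tool delta [-0.0269  0.0006  0.0141]
```

```bash
python3 drive.py '0 0 0.014 0 0; -0.008 0.0005 0.014 0 0; -0.016 0.0005 0.014 0 0; -0.022 0.0005 0.014 0 0; -0.027 0.0005 0.014 0 0' >/dev/null
python3 w.py
python3 drive.py '-0.004 0 0 0 0; -0.008 0 0 0 0; -0.012 0 0 0 0; -0.016 0 0 0 0; -0.019 0 0 0 0' >/dev/null
python3 w.py
python3 drive.py '-0.002 0 0 0 0; -0.004 0 0 0 0; -0.004 0 0 0 0' >/dev/null
python3 w.py
python3 - <<'E'
from workcell import bot
import cv2
import numpy as np
t=bot.camera("top");s=bot.camera("scene")
f=lambda x:cv2.resize(x,None,fx=4,fy=4,interpolation=cv2.INTER_CUBIC)
cv2.imwrite("pics/s4.png",np.hstack([f(s[145:245,235:325]),f(t[175:275,310:400])]))
E
```

```text
t 16.57 caddy [-0.0445  0.0001] z 0.0772 yaw 174.25 F [-0.2 -0.2  0.1] op -0.0 grip 0.0
t 16.98 caddy [-0.0267  0.0001] z 0.0763 yaw 174.24 F [-0.9  0.6  0.7] op -0.0 grip 0.7
t 17.23 caddy [-0.0227  0.0002] z 0.0762 yaw 174.24 F [-0.5 -0.3  1. ] op -0.0003 grip 0.0
```

View pics/s4.png

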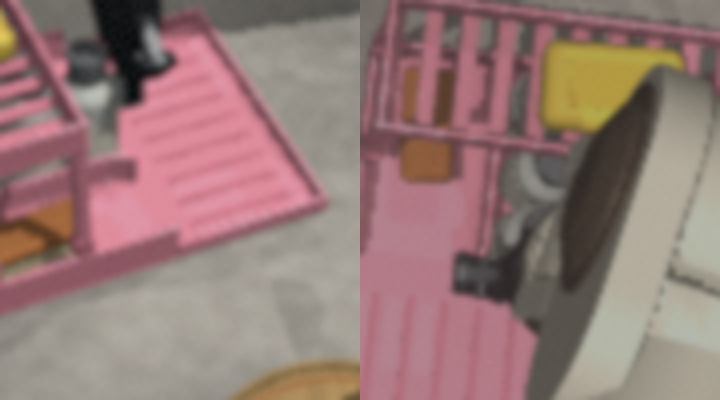

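```bash
python3 drive.py '-0.001 0 0 0 0; -0.002 0 0 0 0; -0.002 0 0 0 0' >/dev/null; python3 w.py
python3 drive.py '-0.001 0 0 0 0; -0.002 0 0 0 0; -0.002 0 0 0 0' >/dev/null; python3 w.py
python3 drive.py '0.02 0 0 0 0; 0.05 0 0 0 0; 0.09 0 0 0 0; 0.09 0 -0.04 0 0; 0.09 0 -0.08 0 0' >/dev/null
python3 drive.py '0.1 0.17 0 0 0; 0.1 0.17 0 0 0; 0.1 0.17 0 0 0; 0.1 0.17 0 0 0; 0.1 0.17 0 0 0' >/dev/null; python3 w.py
python3 - <<'E'
from workcell import bot
import cv2
import numpy as np
t=bot.camera("top");s=bot.camera("scene")
f=lambda x:cv2.resize(x,None,fx=4,fy=4,interpolation=cv2.INTER_CUBIC)
cv2.imwrite("pics/s5.png",np.hstack([f(s[145:245,235:325]),f(t[175:275,310:400])]))
E
```

```text
t 17.58 caddy [-0.021   0.0002] z 0.0763 yaw 174.24 F [-0.1  0.   0.8] op 0.0003 grip 0.2
t 17.83 caddy [-0.0189  0.0002] z 0.0763 yaw 174.24 F [-0.2  0.8  0.2] op -0.0004 grip 0.2
t 18.67 caddy [-0.2106  0.1718] z 0.1565 yaw 174.23 F [ 0.8 -0.4  0. ] op -0.0002 grip 0.0
```

View pics/s5.png

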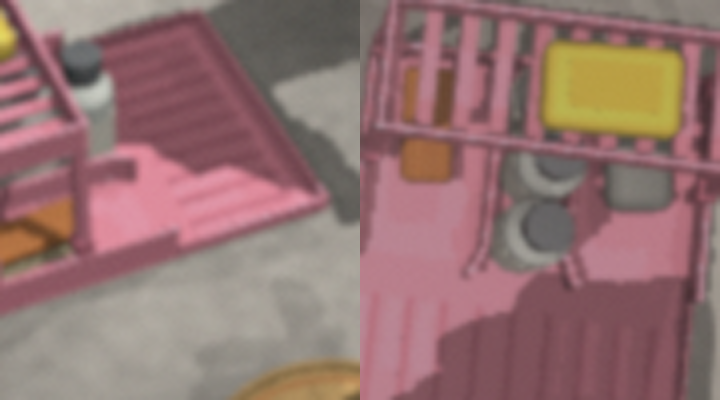

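The top view shows c's cap at (549,226), behind the rail tips at about (470,270) and (575,280). The cap is at (84,53) in the scene half. I'll check its position in the lane.

```bash
python3 - <<'E'
from h import *
c,s=np.cos(-.1006),np.sin(-.1006)
def K(P):
    d=P[:2]-[.5544,-.196];return np.array([c*d[0]+s*d[1],-s*d[0]+c*d[1]]).round(4)
a=cp((189,226),(310,175),4);b=cp((84,53),(235,145),4)
print(K(ray("top",a,.117)),K(ray("scene",b,.117)),tri(a,b).x)
print("body bottom edge front", K(ray("top",cp((150,270),(310,175),4),.06)))
for n,u in(("tipL",(112,270)),("tipR",(213,281))):print(n,K(ray("top",cp(u,(310,175),4),.03)))
E
```

```text
[0.0144 0.0034] [0.0116 0.0007] [ 0.56832774 -0.19304248  0.12089067]
body bottom edge front [-0.0108  0.0154]
tipL [-0.0114  0.0358]
tipR [-0.0105 -0.0324]
```

```bash
python3 -c "
from workcell import bot
print(bot.job_done())"
```

```text
the job is handed in; nothing more can be done
None
```

All three bottles were pushed into the lane in single file and the job is handed in at about 19 s: the last one measures about 14 mm inside lane coordinates (6 mm is the minimum), the other two sit ahead of it mostly hidden under the upper tray so I placed them by the push distances, and the tin and jar stayed on the turntable; the hand-in returned no verdict.

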